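# Tip the tall foam blank onto the shaping bed and clamp it down

## Robot

A 7-joint arm with a two-finger parallel gripper is mounted at the origin on the work surface. World frame = base frame: x ahead of the robot, y to its left, z up, the work surface at z = 0. Lengths are in m, angles in rad, forces in N, time in s.
With the tool pointing down it reaches from about 0.425 to 0.875 m from the base axis. Payload 4.7 kg.
Tool frame: the origin (TCP) lies at the very end of the fingers, on their centre line; the grasp point (between the pads) lies 19 mm behind it; z points along the fingers, y is the line along which they close (so a half turn about z gives the same grasp; the last joint's range is limited). The gripper opens to 87 mm and grips with 3 to 60 N. Pads are 19 mm wide; open, the fingers measure 117 mm over their backs; the gripper's body (75 mm by 190 mm) begins 51 mm behind the grasp point.
Start: joints at [1.295, 0.321, -0.07, 1.45, 0.023, 1.371, -0.057], TCP at [0.186, -0.623, 0.223] pointing down, gripper open.
Joint ranges: [-2.86, 2.86], [-0.3, 2.09], [-1.38, 1.24], [0.06, 2.45], [-1.56, 4.7], [0.09, 2.05], [-2.69, 2.69]. Speed limits (rad/s): [2.57, 2.57, 3.14, 3.14, 3.14, 3.14, 3.14].

## Interface

Orientations are given as a rotation vector (axis times angle).
In Python, from bench import ctrl, get_image, job gives the robot as it stands.
- The arm moves only by the shell command python3 -m crank 'ROWS' [FORCE]. ROWS is JSON, a list that holds one entry, the list of rows, each a list of 5 numbers: the shift along the tool's x, y, z in mm, then the turn about the tool's z in rad, then the closure, from -1 (fully open) to 1 (shut), so that 0 is half open. A call has 1 to 10 rows; each row shifts and turns the commanded pose from where the row before left it, along the tool's axes as they then stand; what a row does not reach is not made up. A row lasts 1/12 s, in which the tool goes at most 41.7 mm and 7.16 degrees, less where a joint would pass 70% of its speed; a pose out of reach is approached as far as the arm can. A call with a gripper value outside its range is refused whole. The fingers move at their own pace and stop on an object; FORCE is the grip in N (left out, the last holds). Time passes only in rows, so rows that do not move let the fingers close. It gives the time, the measured TCP pose, the force, the opening and the grip force at its end, in the units of the state.
- ctrl.get_state(): the state, without advancing time (a new reading comes with each control period).
- get_image(name): name is "scene" or "top" or "wrist"; returns a dict with "pixels" (420x560x3 uint8, red, green, blue), "fx", "fy", "cx", "cy" (pixels), "k1" (the pictures are not rectified: a ray, as slopes to the right and down, at radius r is drawn at 1 + k1 r^2 times it, then the intrinsics apply), "T" (4x4, takes a point from camera to world coordinates); the wrist camera has in their place "T_tool_cam" (4x4, takes a point from camera to tool coordinates, whose origin is the TCP and whose axes are the flange's). Camera axes: x right, y down, z forward; pixel columns grow to the right and rows downward; lengths in m; the calibration is good to about 2 mm. A picture is of the moment at which its call begins: read the wrist's pose just before it. There is no depth.
- job.close_job(): hands the job in; it is judged then, once.
The state is a dict: "time": time; "joint_positions": joint angles; "qd": joint speeds; "joint_torque": joint torques, N m; "position": TCP position; "tool_rot": TCP orientation; "ft_force": force on the tool from outside, world axes, zero at the start; "torque": the same for the moment, N m; "grip_width": opening from 0.0 (shut) to 1.0 (fully open); "grip_force": force on a finger pad.
Only numpy, scipy, OpenCV 4.12 (cv2) and the standard library are available. Lean on these libraries where they do the work, as an engineer would, in place of code of your own. Each camera call takes 0.05 s, during which the arm holds its last target. There are 200 camera calls.

## Task

Get the tall rigid-foam blank ready for rasping: throw back the handle of the toggle clamp so its arm stands up out of the way, then tip the standing tall blank over so that it lies flat along the middle of the shaping bed, between the two low guide rails. Then swing the clamp arm back over centre so that its pad is pressed down on the lying blank. Leave the short foam offcut standing on the bed's other end, and leave everything else on the bench where it is.

Things in the scene. Friction and masses are not known exactly. Their poses are not given: they have to be found in the camera images.
- bed: Shaping bed: plywood board fixed to the bench, 140 mm across (its x, roughly away from the robot), 500 mm along (its y), 12 mm thick. Origin at the centre of its underside. Two low aluminium guide rails, 8 mm wide, along its middle (y = -80 to 80 mm), tops 26 mm above the bench, 124 mm apart inside, centred on the board.
- bed_top (a point): Centre of the upper face of the bed board, 12 mm above the bench; axes as the bed's.
- blank: Tall blank: cream rigid-foam block 90 x 90 x 240 mm, 0.3 to 0.52 kg, standing on one end of the bed (+y or -y end, about 190 mm from the bed's centre), sides within 0.04 rad of square to the bed. Origin at the centre of its foot, z along its length. Too wide to grasp.
- blank_mid (a point): Centre of the tall blank, half-way along its 240 mm; z along its length. Pushed in its top quarter the blank tips about its lower edge without sliding; pushed low it slides. Tipped beyond about 21 degrees it falls by itself, and its centre comes to lie about 165 mm farther along the push.
- clamp_base: Base of the steel toggle clamp, fixed to the bench beside the bed on its +x side, near the middle of its length: foot 50 x 56 mm, two cheeks (44 mm over both) 131 mm high that carry the pivot. Origin at the centre of its underside; x points away from the bed, y along it.
- clamp_pivot (a point): Pivot of the clamp, 120 mm above the bench; the hinge axis is the clamp base's y. An over-centre spring drives the clamp shut below 0.85 rad and open above it, with up to about 0.6 N m near the ends (8 to 10 N at the middle of arm or handle).
- clamp (a joint): Clamp angle, rad. 0: closed on nothing (as at the start): arm level over the bed, handle straight up. Opening swings the handle away from the bed and down, and the arm up; at the 1.7 stop the handle lies level, pointing away from the bed, and the arm stands upright beside the bed. Arm and handle are one rigid piece. Shut on the lying blank (top 102 mm above the bench) it reads about 0.09.
- clamp_handle (a point): Free end of the clamp's handle, 100 mm from the pivot: a black rubber-covered bar, 22 mm wide along the hinge axis, 14 mm thick, at right angles to the arm.
- clamp_pad (a point): Face of the rubber pad (24 mm across) under the end of the clamp's arm, 90 mm along the arm from the pivot and 26 mm below the arm's centre line. The arm is a steel bar 16 mm wide, 14 mm thick, reaching 94 mm from the pivot. At joint 0 the pad face is 94 mm above the bench.
- offcut: Short offcut of the same foam, 90 x 90 x 110 mm, standing on the other end of the bed; stays there. Origin at the centre of its foot.
- glue: White glue bottle with black cap, 58 mm across, 190 mm high, beyond the bed near an end; origin at the centre of its foot. Leave alone.
- can: Bare steel can, 66 mm across, 120 mm high, beyond the bed near an end; origin at the centre of its foot. Leave alone.
- tape: Cardboard tape core, 90 mm across, 30 mm high, lying flat beyond the bed. Leave alone.
- sandblock: Cork sanding block, 60 x 100 x 32 mm, on the robot's side of the bed. Leave alone.
- rasp: Rasp with a wooden handle, 280 mm long (along its y), 30 mm high, on the robot's side of the bed. Leave alone.
- square: Try square, wooden stock 90 mm and steel blade 130 mm, 18 mm high, lying beyond the bed. Leave alone.
Mind the look-alikes: they are no part of the job. Leave any yellow look-alike of the clamp_base alone.

How it is judged:
On the way, in this order (a step that is already met when the one before it is completed fails the run):
1. the clamp is thrown fully open while the tall blank still stands (value of joint clamp above 1.5 rad and angle between blank_mid's own z axis and vertical below 0.1 rad), for 0.2 s.
2. the tall blank lies flat along the middle of the bed, between the rails, with the clamp still open (angle between blank_mid's own z axis and vertical between 1.5 and 1.64 rad and x of blank_mid in the frame of bed_top between -0.025 and 0.025 m and y of blank_mid in the frame of bed_top between -0.06 and 0.06 m and z of blank_mid in the frame of bed_top between 0.04 and 0.05 m and angle between the z axis of blank_mid and the y axis of bed_top, either way round below 0.14 rad and linear speed of blank below 0.02 m/s and value of joint clamp above 1.3 rad), for 0.2 s.
At the end, for the whole second after the job is handed in: Tall blank at rest, flat on the bed, along it within 0.14 rad, centre within 25 mm of its long centre line and 60 mm of its middle lengthwise; clamp shut on it (0.03 to 0.18 rad), pad pressing over 2 N; offcut standing; no bystander moved over 30 mm (angle between blank_mid's own z axis and vertical between 1.5 and 1.64 rad and x of blank_mid in the frame of bed_top between -0.025 and 0.025 m and y of blank_mid in the frame of bed_top between -0.06 and 0.06 m and z of blank_mid in the frame of bed_top between 0.04 and 0.05 m and angle between the z axis of blank_mid and the y axis of bed_top, either way round below 0.14 rad and linear speed of blank below 0.02 m/s and value of joint clamp between 0.03 and 0.18 rad and contact force between clamp_base and blank above 2 N and angle between offcut's own z axis and vertical below 0.1 rad and angular speed of blank below 0.1 rad/s); the robot touches nothing.
It fails at once if another thing on the bench is displaced by more than 30 mm (distance of any of offcut, glue, can, tape, sandblock, rasp, square from where it was at the start of the episode above 0.03 m).
It fails at once if a standing bottle, can or the offcut is tipped (angle between any of offcut, glue, can's own z axis and vertical above 0.5 rad).
It also fails if it takes over 58 s, if anything falls off the work surface, if the arm or the gripper's body presses on something with over 40 N, if the wrist force passes 120 N, or if a joint passes its speed limit or range.

## Working session

There is one attempt and no reset: what is moved stays moved. The work goes in short steps, Python scripts to look and compute and a shell command to move; the robot and the scene stay as the last step left them, time stands still between calls to the robot, and variables do not carry over. Pictures are saved under pics/ and viewed, at most 10 in all, crops included, and the job is handed in when it is done.

```bash
ls; mkdir -p pics; cat > h.py <<'E'
import numpy as np, cv2
from bench import ctrl, get_image, job
from scipy.spatial.transform import Rotation as R
def ray(im,u,v):
    d=np.array([(u-im['cx'])/im['fx'],(v-im['cy'])/im['fy']]); s=d.copy()
    for _ in range(20): s=d/(1+im['k1']*(s@s))
    T=np.array(im['T']); return T[:3,3],T[:3,:3]@np.array([s[0],s[1],1])
def onz(im,u,v,z):
    o,d=ray(im,u,v); return o+d*(z-o[2])/d[2]
def proj(im,p):
    T=np.array(im['T']); c=T[:3,:3].T@(np.array(p)-T[:3,3]); s=c[:2]/c[2]; s=s*(1+im['k1']*(s@s))
    return im['fx']*s[0]+im['cx'],im['fy']*s[1]+im['cy']
def save(im,n): cv2.imwrite('pics/'+n,np.array(im['pixels'])[:,:,::-1])
E
python3 - <<'E'
from h import *
import pickle
for n in('scene','top'):
    im=get_image(n); save(im,n+'0.png'); pickle.dump(im,open(n+'0.pkl','wb')); print(n,im['fx'],im['k1'],np.round(im['T'],3).tolist())
s=ctrl.get_state(); print(s['time'],s['position'],s['tool_rot'],s['ft_force'])
E
```

```text
pics
scene 467.6925927802774 0.051883352251314595 [[-0.556, 0.574, -0.601, 1.218], [0.831, 0.384, -0.403, 0.402], [-0.0, -0.724, -0.69, 0.921], [0.0, 0.0, 0.0, 1.0]]
top 436.5202486526138 -0.14347263315437567 [[0.016, -0.994, 0.111, 0.43], [-1.0, -0.018, -0.02, -0.012], [0.022, -0.11, -0.994, 1.203], [0.0, 0.0, 0.0, 1.0]]
0.1 [ 0.18557111 -0.62241464  0.22154148] [-3.10694553e+00 -4.53443800e-01  5.02989064e-04] [ 0.5743069   0.02990382 -0.14835771]
```

View pics/scene0.png

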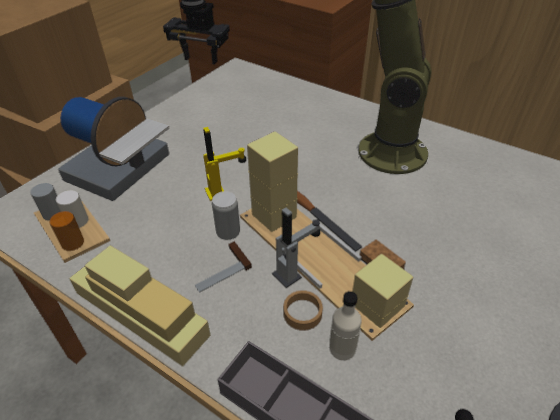

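View pics/top0.png

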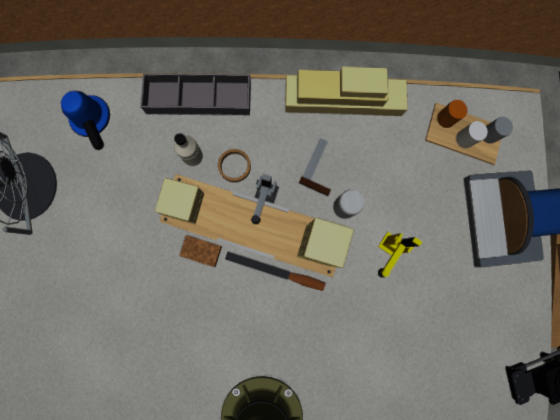

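Top view (image up is +x, image right is −y):
- The bed runs from about (165,200) to (345,260).
- The tall blank's top is at (328,243), on the −y end.
- The offcut is at (178,200), on the +y end.
- There are two clamps. The grey steel one at top (265,190) / scene (288,250) is beside the bed's +x side near its middle, so it fits the description. The yellow one at top (400,250) / scene (213,170) is off the bed's end and is the look-alike.

Next I'll measure these and make one enlarged crop.

```bash
python3 - <<'E'
from h import *
import pickle
T=pickle.load(open('top0.pkl','rb')); S=pickle.load(open('scene0.pkl','rb'))
for n,I in(('top',T),):
    px=np.array(I['pixels']); hsv=cv2.cvtColor(px,cv2.COLOR_RGB2HSV)
    print([ (p,hsv[p[1],p[0]].tolist()) for p in [(328,243),(178,200),(240,225),(290,235),(300,210)]])
    foam=cv2.inRange(hsv,(22,50,110),(32,160,255)); wood=cv2.inRange(hsv,(10,70,90),(22,200,255))
    for nm,m,z in(('foam',foam,None),('wood',wood,.012)):
        m=cv2.morphologyEx(m,cv2.MORPH_OPEN,np.ones((3,3)))
        cs,_=cv2.findContours(m,cv2.RETR_EXTERNAL,cv2.CHAIN_APPROX_NONE)
        for c in cs:
            if cv2.contourArea(c)<600: continue
            (u,v),_,_=cv2.minAreaRect(c)
            if not(130<u<380 and 150<v<300): continue
            zz=z or (.252 if u>250 else .122)
            P=np.array([onz(I,*p[0],zz)[:2] for p in c],np.float32)*1000
            r=cv2.minAreaRect(P); print(nm,zz,np.round(r[0],1),np.round(r[1],1),round(r[2],1),np.round(cv2.boxPoints(r)).tolist())
im=np.array(T['pixels'])[:,:,::-1]; 
a=cv2.resize(im[165:285,225:425],(800,480),interpolation=cv2.INTER_CUBIC); cv2.imwrite('pics/c1.png',a)
im=np.array(S['pixels'])[:,:,::-1]
cv2.imwrite('pics/c2.png',cv2.resize(im[190:300,230:380],(750,550),interpolation=cv2.INTER_CUBIC))
E
```

```text
[((328, 243), [31, 60, 169]), ((178, 200), [31, 62, 168]), ((240, 225), [19, 120, 168]), ((290, 235), [19, 117, 168]), ((300, 210), [30, 8, 136])]
foam 0.252 [ 467.4 -142.6] [89. 90.] 73.8 [[412.0, -173.0], [498.0, -198.0], [523.0, -112.0], [437.0, -87.0]]
foam 0.122 [574.3 223.5] [88.8 90.6] 75.9 [[520.0, 192.0], [607.0, 169.0], [629.0, 255.0], [541.0, 278.0]]
wood 0.012 [448.4 176.9] [99.1 60.1] 73.1 [[405.0, 138.0], [463.0, 121.0], [492.0, 216.0], [434.0, 233.0]]
wood 0.012 [521.2  33.4] [500.  139.8] 73.3 [[382.0, -186.0], [516.0, -226.0], [660.0, 253.0], [526.0, 293.0]]
```

View pics/c1.png

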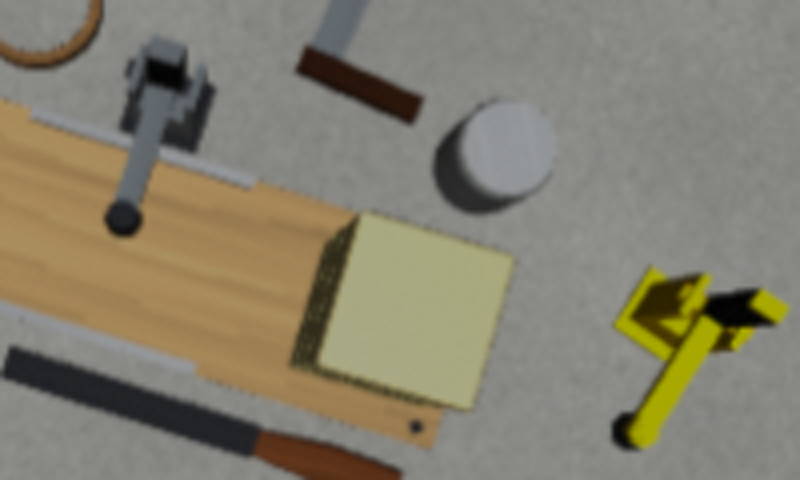

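View pics/c2.png

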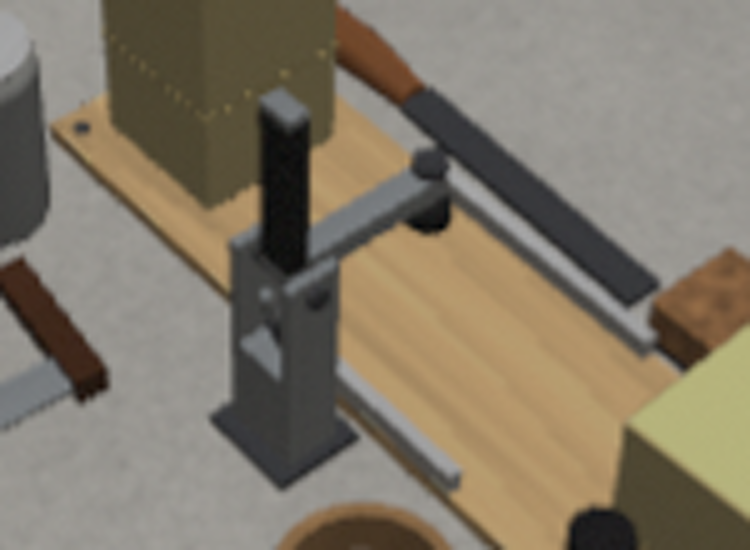

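Enlarged crops: the grey steel clamp has its black handle with the end face at top px (266.7,177) / scene px (287,211.6). Its pad screw is over the bed at top px (255.7,219.5). The yellow clamp is well outside the bed's end, so grey it is. The can stands near the blank, at top px (351,203).

```bash
cat >> h.py <<'E'
B0=np.array([.5212,.0334,0]); YAW=-0.2915
RB=R.from_euler('z',YAW).as_matrix()
def bed(p): return np.round((RB.T@(np.array(p)-B0))*1000,1)
def world(x,y,z): return B0+RB@np.array([x,y,z])/1000
def st():
    s=ctrl.get_state(); M=R.from_rotvec(s['tool_rot']).as_matrix(); p=bed(s['position'])
    print('t',round(s['time'],2),'bed xyz',p,'tool x ang in bed',round(np.arctan2(M[1,0],M[0,0])-YAW,3),'F bed',np.round(RB.T@s['ft_force'],1),'zdir',np.round(M[:,2],3),'grip',round(float(s['grip_width']),2)); return s,M
def need(x,y,z):
    s,M=st(); print('tool mm',np.round(M.T@(world(x,y,z)-s['position'])*1000))
def tri(I,p,J,q):
    o,d=ray(I,*p); e,f=ray(J,*q); A=np.stack([d,-f],1); k=np.linalg.lstsq(A,e-o,rcond=None)[0]
    a,b=o+d*k[0],e+f*k[1]; return (a+b)/2,np.linalg.norm(a-b)*1000
E
python3 - <<'E'
from h import *
import pickle
T=pickle.load(open('top0.pkl','rb')); S=pickle.load(open('scene0.pkl','rb'))
for n,a,b in(('handle',(266.7,177),(287,211.6)),('screw',(255.7,219.5),(316,222.3))):
    p,g=tri(T,a,S,b); print(n,np.round(p,3),bed(p),round(g,1))
print('blank',bed([.4674,-.1426,.252]),'can',bed(onz(T,351.5,201.5,.12)),'yellow handle',bed(onz(T,419,241.5,.22)),'yarm',bed(onz(T,384,272,.13)), 'glue', bed(onz(T,181,139,.19)))
need(0,-10,300)
E
```

```text
handle [ 0.614 -0.002  0.222] [ 99.1  -7.6 222.1] 4.4
screw [0.525 0.023 0.129] [  6.6  -9.1 128.8] 2.6
blank [  -0.9 -184.   252. ] can [ 124.9 -225.2  120. ] yellow handle [  66.  -387.7  220. ] yarm [ -20.5 -352.1  130. ] glue [132.1 216.8 190. ]
t 0.1 bed xyz [-133.  -724.6  221.5] tool x ang in bed 0.581 F bed [ 0.5  0.2 -0.1] zdir [-0.001  0.002 -1.   ] grip 1.0
tool mm [ 504. -524.  -78.]
```

```bash
python3 -m crank '[[[0,0,-18,0.116,1],[0,0,-18,0.116,1],[0,0,-18,0.116,1],[0,0,-18,0.116,1],[0,0,-18,0.116,1],[0,0,0,0,1]]]' 20; python3 -c "
from h import *
need(60,-8,310)"
```

```text
time: 0.6
position: [0.1862, -0.6242, 0.3164]
tool_rot: [3.102, -0.459, 0.004]
ft_force: [0.3, 0.5, 0.3]
grip_width: 0.632
grip_force: 0.0
t 0.6 bed xyz [-131.9 -726.2  316.4] tool x ang in bed -0.002 F bed [0.2 0.5 0.3] zdir [ 0.002 -0.006 -1.   ] grip 0.63
tool mm [ 190. -719.    4.]
```

```bash
python3 -m crank '[[[9.5,-36,0,0,1],[9.5,-36,0,0,1],[9.5,-36,0,0,1],[9.5,-36,0,0,1],[9.5,-36,0,0,1],[9.5,-36,0,0,1],[9.5,-36,0,0,1],[9.5,-36,0,0,1],[9.5,-36,0,0,1],[9.5,-36,0,0,1]]]'; python3 -m crank '[[[9.5,-36,0,0,1],[9.5,-36,0,0,1],[9.5,-36,0,0,1],[9.5,-36,0,0,1],[9.5,-36,0,0,1],[9.5,-36,0,0,1],[9.5,-36,0,0,1],[9.5,-36,0,0,1],[9.5,-36,0,0,1],[0,0,0,0,1]]]';python3 -c "
from h import *
need(60,-8,170)"
```

```text
time: 1.43
position: [0.38, -0.3031, 0.3114]
tool_rot: [-3.109, 0.45, 0.002]
ft_force: [0.9, 0.5, 0.9]
grip_width: 0.012
grip_force: 0.0
time: 2.27
position: [0.5559, -0.01, 0.3111]
tool_rot: [-3.106, 0.431, 0.002]
ft_force: [-0.9, 0.8, 0.9]
grip_width: 0.002
grip_force: 0.0
t 2.27 bed xyz [ 45.7 -31.6 311.1] tool x ang in bed 0.016 F bed [-1.1  0.5  0.9] zdir [-0.     0.006 -1.   ] grip 0.0
tool mm [ 15. -23. 141.]
```

```bash
python3 -m crank '[[[5,-8,0,0,1],[5,-8,0,0,1],[0,-7,30,0,1],[0,0,35,0,1],[0,0,35,0,1],[0,0,32,0,1],[0,0,0,0,1],[0,0,0,0,1]]]'; python3 -c "
from h import *
need(100,-8,170); im=get_image('scene'); save(im,'s1.png')"
```

```text
time: 2.93
position: [0.5694, -0.0011, 0.1792]
tool_rot: [3.108, -0.456, -0.006]
ft_force: [-0.0, 0.6, 0.5]
grip_width: 0.005
grip_force: 0.0
t 2.93 bed xyz [ 56.1 -19.1 179.2] tool x ang in bed 0.0 F bed [-0.2  0.6  0.5] zdir [-0.004  0.    -1.   ] grip 0.0
tool mm [ 44. -11.   9.]
```

View pics/s1.png

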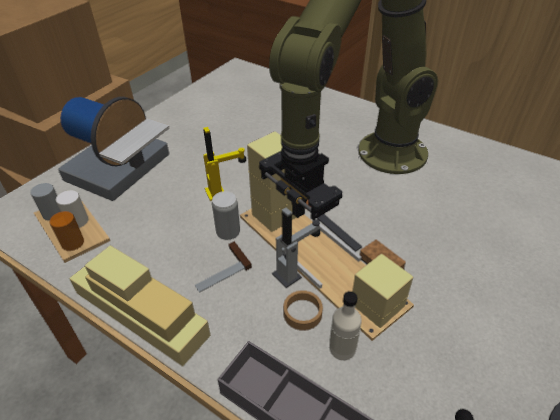

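Scene view: the gripper is behind the handle at (290,200), with its fingers above the arm and clear of the blank. Now I'll push the handle away from the bed.

```bash
python3 -m crank '[[[8,-4,1,0,1],[10,-4,1,0,1],[12,-3,1,0,1],[12,0,2,0,1],[12,0,2,0,1],[12,0,2,0,1],[12,0,2,0,1]]]'; python3 -c "
from h import *
st()"; python3 -m crank '[[[10,0,2,0,1],[8,0,2,0,1],[0,0,0,0,1],[0,0,0,0,1]]]'; python3 -c "
from h import *
st();im=get_image('scene'); save(im,'s2.png')"
```

```text
time: 3.57
position: [0.6476, -0.0105, 0.1707]
tool_rot: [-3.108, 0.453, 0.006]
ft_force: [-4.2, 1.0, 0.8]
grip_width: 0.005
grip_force: 2.0
t 3.57 bed xyz [133.6  -5.7 170.7] tool x ang in bed 0.002 F bed [-4.3 -0.2  0.8] zdir [-0.004  0.001 -1.   ] grip 0.0
time: 3.9
position: [0.6668, -0.0173, 0.1663]
tool_rot: [-3.108, 0.455, -0.003]
ft_force: [0.9, 0.1, -0.7]
grip_width: 0.006
grip_force: 0.0
t 3.9 bed xyz [154.1  -6.7 166.3] tool x ang in bed 0.001 F bed [ 0.8  0.3 -0.7] zdir [ 0.002  0.    -1.   ] grip 0.01
```

View pics/s2.png

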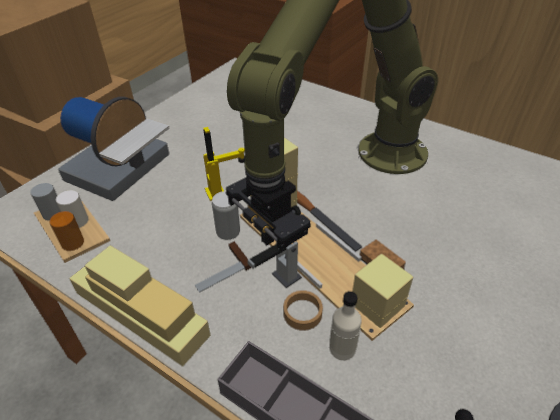

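Scene view: the black handle now lies level at (265,258), pointing away from the bed, and the push force has dropped to zero. The clamp has snapped open. Next I'll rise and go round behind the blank.

```bash
python3 -c "
from h import *
print(np.round(ctrl.get_state()['joint_positions'],2))"; python3 -m crank '[[[0,0,-35,0,1],[0,0,-35,0,1],[0,0,-35,0,1],[0,0,-35,0,1],[0,0,-25,0,1],[-20,35,0,0,1],[-20,35,0,0,1],[-20,35,0,0,1],[-20,35,0,0,1],[-20,35,0,0,1]]]'; python3 -m crank '[[[-20,35,0,0,1],[-20,35,0,0,1],[-20,35,0,0,1],[0,0,0,0,0],[0,0,0,0,0]]]'; python3 -c "
from h import *
im=get_image('top'); save(im,'t2.png'); need(-1,-275,330);print(np.round(ctrl.get_state()['joint_positions'],2))
hsv=cv2.cvtColor(np.array(im['pixels']),cv2.COLOR_RGB2HSV)"
```

```text
[ 0.43  0.45 -0.59  1.46  0.25  1.31 -2.05]
time: 4.78
position: [0.5181, -0.1567, 0.3312]
tool_rot: [3.108, -0.453, 0.002]
ft_force: [0.3, -0.8, 0.2]
grip_width: 0.007
grip_force: 0.0
time: 5.2
position: [0.4304, -0.2414, 0.3314]
tool_rot: [3.105, -0.463, 0.002]
ft_force: [-0.1, 0.9, 0.5]
grip_width: 0.083
grip_force: 0.0
t 5.25 bed xyz [  -7.  -287.   331.3] tool x ang in bed -0.0 F bed [ 1.2  0.9 -0.7] zdir [ 0.001 -0.001 -1.   ] grip 0.12
tool mm [  6. -12.   1.]
[ 0.89 -0.03 -0.43  1.63 -0.01  1.54 -1.4 ]
```

```bash
python3 -m crank '[[[0.6,-1.2,0,-0.121,0],[0,0,0,-0.121,0],[0,0,0,-0.121,0],[0,0,0,-0.121,0],[0,0,0,-0.121,0],[0,0,0,-0.121,0],[0,0,0,-0.121,0],[0,0,0,-0.121,0],[0,0,0,-0.121,0],[0,0,0,-0.121,0]]]'; python3 -m crank '[[[0,0,0,-0.121,0],[0,0,0,-0.121,0],[0,0,0,-0.119,0],[0,0,0,0,0]]]'; python3 -c "
from h import *
need(-1,-275,222);print(np.round(ctrl.get_state()['joint_positions'],2))
a=get_image('scene');save(a,'s3.png')"
```

```text
time: 6.08
position: [0.4347, -0.2362, 0.3307]
tool_rot: [2.808, 1.409, 0.001]
ft_force: [0.0, -0.9, -0.3]
grip_width: 0.502
grip_force: 0.0
time: 6.42
position: [0.4346, -0.2364, 0.3307]
tool_rot: [2.512, 1.886, 0.001]
ft_force: [0.1, 0.1, 0.3]
grip_width: 0.499
grip_force: 0.0
t 6.42 bed xyz [  -5.5 -283.3  330.7] tool x ang in bed 1.579 F bed [0.  0.1 0.3] zdir [ 0.001  0.    -1.   ] grip 0.5
tool mm [  8.   4. 109.]
[ 0.87 -0.03 -0.41  1.63 -0.01  1.54  0.18]
```

View pics/s3.png

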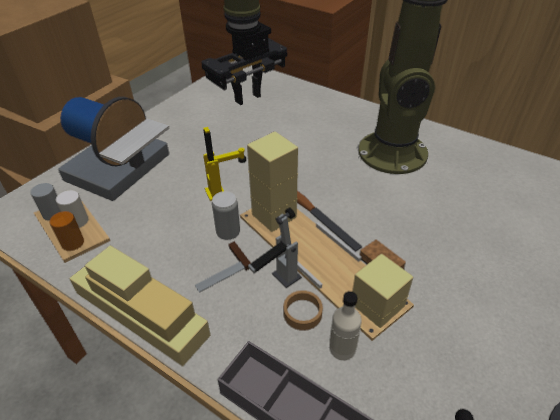

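Scene view: the clamp arm stands upright at (287,225) with the handle level at (268,257). The blank is still standing at (273,180), and the gripper is behind it at (247,80). Next I'll lower it and push in the top quarter.

```bash
python3 -m crank '[[[3,2,30,0,0],[3,2,30,0,0],[0,0,30,0,0],[0,0,19,0,0],[10,0,0,0,0],[10,0,0,0,0],[8,0,0,0,0],[8,0,0,0,0]]]'; python3 -c "
from h import *
st()"; python3 -m crank '[[[8,0,0,0,0],[8,0,0,0,0],[8,0,0,0,0],[8,0,0,0,0],[8,0,0,0,0]]]';  python3 -c "
from h import *
need(-1,-138,222)"
```

```text
time: 7.13
position: [0.4509, -0.1979, 0.2236]
tool_rot: [2.516, 1.877, 0.003]
ft_force: [1.0, -0.8, -0.3]
grip_width: 0.499
grip_force: 0.0
t 7.13 bed xyz [  -0.9 -241.7  223.6] tool x ang in bed 1.573 F bed [ 1.2 -0.5 -0.3] zdir [ 0.003 -0.002 -1.   ] grip 0.5
time: 7.55
position: [0.4607, -0.1603, 0.2218]
tool_rot: [2.519, 1.877, 0.0]
ft_force: [-0.6, -0.1, 0.7]
grip_width: 0.496
grip_force: 0.3
t 7.55 bed xyz [  -2.2 -202.9  221.8] tool x ang in bed 1.572 F bed [-0.6 -0.3  0.7] zdir [ 0. -0. -1.] grip 0.5
tool mm [65.  1. -0.]
```

```bash
python3 -m crank '[[[8,0,0,0,0],[8,0,0,0,0],[8,0,0,0,0],[8,0,0,0,0],[8,0,0,0,0],[8,0,0,0,0],[6,0,0,0,0],[6,0,0,0,0],[6,0,0,0,0],[4,0,0,0,0]]]'; python3 -m crank '[[[-5,0,-20,0,0],[-5,0,-20,0,0],[-5,0,-20,0,0],[-10,0,-20,0,0],[-10,0,0,0,1],[0,0,0,0,1],[0,0,0,0,1],[0,0,0,0,1]]]'; cat > look.py <<'E'
from h import *
st(); a=get_image('scene');save(a,'s4.png'); T=get_image('top'); save(T,'t4.png')
hsv=cv2.cvtColor(np.array(T['pixels']),cv2.COLOR_RGB2HSV); m=cv2.morphologyEx(cv2.inRange(hsv,(25,45,90),(33,160,255)),cv2.MORPH_OPEN,np.ones((3,3)))
for c in cv2.findContours(m,cv2.RETR_EXTERNAL,cv2.CHAIN_APPROX_NONE)[0]:
    if cv2.contourArea(c)<300: continue
    (u,v),_,_=cv2.minAreaRect(c)
    if 130<u<380 and 150<v<300:
        for z in(.102,.122):
            r=cv2.minAreaRect(np.array([bed(onz(T,*p[0],z))[:2] for p in c],np.float32)); print((int(u),int(v)),z,np.round(r[0]),np.round(r[1]),round(r[2],1))
E
python3 look.py
```

```text
time: 8.38
position: [0.4807, -0.0932, 0.2215]
tool_rot: [-2.519, -1.878, -0.0]
ft_force: [-1.6, 0.3, 0.2]
grip_width: 0.499
grip_force: 0.0
time: 9.05
position: [0.47, -0.1268, 0.3004]
tool_rot: [-2.517, -1.876, 0.001]
ft_force: [0.4, 0.1, -0.3]
grip_width: 0.283
grip_force: 0.0
t 9.05 bed xyz [  -3.  -168.1  300.4] tool x ang in bed 1.573 F bed [ 0.4  0.2 -0.3] zdir [-0.002  0.001 -1.   ] grip 0.28
(254, 224) 0.102 [ -3. -10.] [ 89. 237.] 0.7
(254, 224) 0.122 [ -4. -11.] [ 87. 233.] 0.7
(176, 198) 0.102 [ -2. 202.] [93. 92.] 2.2
(176, 198) 0.122 [ -4. 197.] [91. 91.] 2.0
```

View pics/s4.png

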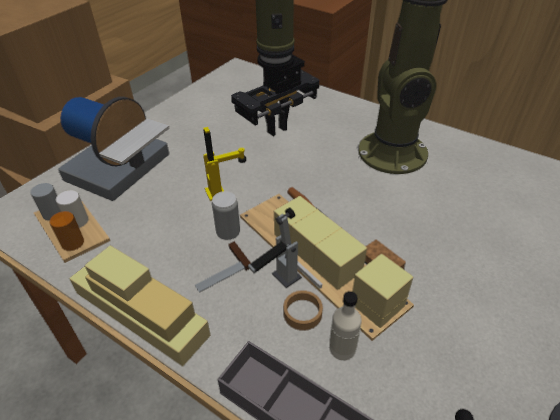

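Scene and top: the blank lies flat between the rails, with its centre at bed (−3,−10) mm and 0.7° off the bed's axis. The clamp arm is still upright at (287,225). The offcut is unmoved at bed (−4,197). Next I'll turn back and go to the +x side of the arm.

```bash
python3 -m crank '[[[0,0,-5,0.121,1],[0,0,-5,0.121,1],[0,0,-5,0.121,1],[0,0,-5,0.121,1],[0,0,0,0.121,1],[0,0,0,0.121,1],[0,0,0,0.121,1],[0,0,0,0.121,1],[0,0,0,0.121,1],[0,0,0,0.121,1]]]'; python3 -m crank '[[[0,0,0,0.121,1],[0,0,0,0.121,1],[0,0,0,0.121,1],[22,-23,0,0,1],[22,-23,0,0,1],[22,-23,0,0,1],[22,-23,0,0,1],[22,-23,0,0,1],[22,-23,0,0,1],[22,-23,0,0,1]]]';  python3 -m crank '[[[0,0,0,0,1],[0,0,0,0,1]]]'; python3 -c "
from h import *
need(148,-8,180)"
```

```text
time: 9.98
position: [0.4704, -0.1268, 0.3209]
tool_rot: [-3.139, -0.103, 0.002]
ft_force: [-0.4, -0.6, 0.1]
grip_width: 0.005
grip_force: 0.0
time: 10.82
position: [0.6654, -0.0164, 0.3205]
tool_rot: [-3.108, 0.457, 0.002]
ft_force: [0.1, -0.3, -0.7]
grip_width: 0.003
grip_force: 0.0
time: 10.98
position: [0.6647, -0.0152, 0.3191]
tool_rot: [-3.107, 0.451, 0.006]
ft_force: [0.3, -1.2, -0.4]
grip_width: 0.004
grip_force: 0.0
t 10.98 bed xyz [151.4  -5.3 319.1] tool x ang in bed 0.003 F bed [ 0.6 -1.1 -0.4] zdir [-0.004  0.002 -1.   ] grip 0.0
tool mm [ -3.   3. 139.]
```

```bash
python3 -m crank '[[[0,3,35,0,1],[0,0,35,0,1],[0,0,35,0,1],[0,0,33,0,1],[0,0,0,0,1],[-10,0,0,0,1],[-12,0,0,0,1],[-12,0,0,0,1],[-12,0,1,0,1]]]'; python3 -c "
from h import *
st()"; python3 -m crank '[[[-12,0,2,0,1],[-12,0,2,0,1],[-12,0,2,0,1],[-8,0,2,0,1],[-6,0,0,0,1]]]'; python3 -c "
from h import *
st()"
```

```text
time: 11.73
position: [0.6232, -0.0101, 0.187]
tool_rot: [3.106, -0.462, 0.019]
ft_force: [6.9, -4.7, 5.1]
grip_width: 0.007
grip_force: 3.9
t 11.73 bed xyz [110.2 -12.3 187. ] tool x ang in bed -0.004 F bed [ 7.9 -2.5  5.1] zdir [ 0.012 -0.004 -1.   ] grip 0.01
time: 12.15
position: [0.5713, 0.0068, 0.1765]
tool_rot: [3.107, -0.458, 0.004]
ft_force: [0.3, -1.3, -0.1]
grip_width: 0.006
grip_force: 0.0
t 12.15 bed xyz [ 55.7 -11.1 176.5] tool x ang in bed -0.001 F bed [ 0.6 -1.2 -0.1] zdir [ 0.002 -0.001 -1.   ] grip 0.01
```

Force is back to zero, so the clamp should have snapped shut. I'll rise and check.

```bash
python3 -m crank '[[[0,0,-20,0,1],[0,0,-35,0,1],[0,0,-35,0,1],[0,0,-35,0,1],[-20,25,0,0,1],[-25,35,0,0,1],[-25,35,0,0,1],[-25,35,0,0,1],[-20,35,0,0,1],[0,0,0,0,1]]]'; sed -i 's/s4/s5/;s/t4/t5/' look.py; python3 look.py; python3 -c "
import cv2
a=cv2.imread('pics/s5.png')[150:330,180:440]; cv2.imwrite('pics/c5.png',cv2.resize(a,(780,540),interpolation=cv2.INTER_CUBIC))"
```

```text
time: 12.98
position: [0.4114, -0.1211, 0.3003]
tool_rot: [3.101, -0.474, -0.003]
ft_force: [-0.4, -0.2, -0.2]
grip_width: 0.007
grip_force: 0.0
t 12.98 bed xyz [ -60.7 -179.5  300.3] tool x ang in bed -0.012 F bed [-0.3 -0.3 -0.2] zdir [-0.003 -0.004 -1.   ] grip 0.01
(254, 224) 0.102 [ -3. -10.] [ 89. 237.] 0.7
(254, 224) 0.122 [ -4. -11.] [ 87. 233.] 0.7
(176, 198) 0.102 [ -2. 202.] [92. 92.] 2.1
(176, 198) 0.122 [ -3. 197.] [90. 91.] 2.0
```

View pics/c5.png

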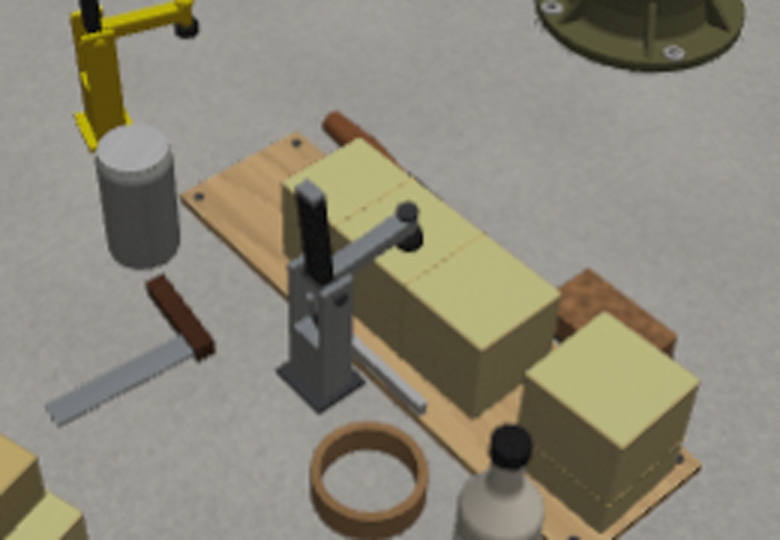

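The crop shows the clamp shut, with its pad at (408,238) down on the lying blank. The offcut and the bystanders are in place and the robot is clear.

```bash
python3 -c "
from bench import job
print(job.close_job())"
```

```text
the job is handed in; nothing more can be done
None
```

I handed the job in at about 13 s: by the camera check, the clamp was thrown open, the blank was tipped flat between the rails (centre about 3 mm and 10 mm off the bed's middle), and the clamp was shut on it with the offcut unmoved; the pad force wasn't measured and no verdict was returned.

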